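Set the two-dial code on a bench calibrator

TASK

Enter the code on the calibrator console: turn the blue dial until its pointer bar points at its yellow mark, then the red dial to its own yellow mark, moving one dial at a time. Only when both are set, press the green button right down and let go of it. Leave the circuit board, the meter and the screwdriver where they lie.

Things in the scene. Friction and masses are not known exactly. Their poses are not given: they have to be found in the camera images.
- console: Cream sheet-metal instrument console fixed to the bench, 214 x 430 x 40 mm (x, y, z); origin at the centre of its underside. Its x axis points away from the robot at yaw 0. It carries two round black dial plates (172 mm across, 6 mm thick, tops 46 mm above the bench) 108 mm to either side of its middle along its y axis; which colour is on which side varies. Console and plates do not move.
- blue_axis (a point): Point on the vertical turning axis of the blue dial, 80 mm above the bench. The dial has a blue pointer bar, radial, 14 mm wide, its underside 55 mm and its flat top 83 mm above the bench; it reaches 62 mm from the axis on the pointing side and only 18 mm on the other. Under it is a round aluminium skirt of 27 mm radius, its top 55 mm above the bench. Around the skirt the plate is clear. The bar can be pushed on its flat sides or pinched.
- blue_tip (a point): Middle of the pointing end of the blue bar, 62 mm from the axis, 80 mm above the bench (3 mm below the bar's top).
- blue_mark (a point): Inner point of the flat yellow mark on the blue dial's plate, 64 mm from the axis and about 50 mm above the bench; the mark runs from there outwards to 85 mm and is 14 mm wide, seen only (it cannot be touched or moved). Each start puts it somewhere else.
- dial_blue (a joint): Angle of the blue dial, rad: 0 when it points along the console's +x, growing anticlockwise seen from above, stops at -2.8 and 2.8. Turns both ways against steady friction of about 0.09 N m (about 2 N at 45 mm from the axis), no spring and no detents: it stays where it is left. At the start it is more than 0.7 and less than 3.1 rad from its mark; the shorter way round is always free of the stops.
- red_axis (a point): Same as blue_axis, for the red dial, which has a red bar of the same size.
- red_tip (a point): Same as blue_tip, for the red bar.
- red_mark (a point): Same as blue_mark, for the red dial's yellow mark.
- dial_red (a joint): Angle of the red dial, same meaning and friction as dial_blue.
- store_top (a point): Centre of the top of the round green push button (36 mm across) on the console's top, midway between the dials, 75 mm towards the robot from the console's middle; it stands 62 mm above the bench, in a black collar 52 mm across whose top is 52 mm above the bench.
- store (a joint): Travel of the green button, m: 0 up, 0.006 fully down, which takes about 4 N; it springs back up.
- board: Loose red circuit board, 100 x 130 mm, 18 mm high, beside the console; origin at the centre of its underside. Leave it.
- meter: Loose yellow handheld meter, 150 x 75 x 38 mm, lying on the other side of the console; origin at the centre of its underside. Leave it.
- driver: Loose screwdriver, 180 mm long, lying on the bench beyond the console; origin under its middle. Leave it.

How it is judged:
On the way, in this order (a step that is already met when the one before it is completed fails the run):
1. the blue pointer stands at its mark (horizontal distance between blue_tip and blue_mark below 0.01 m and not (velocity of joint dial_blue above 0.05 rad/s or velocity of joint dial_blue below -0.05 rad/s)), for 0.2 s.
2. the red pointer stands at its mark, the blue one still at its own (horizontal distance between blue_tip and blue_mark below 0.01 m and horizontal distance between red_tip and red_mark below 0.01 m and not (velocity of joint dial_red above 0.05 rad/s or velocity of joint dial_red below -0.05 rad/s)), for 0.2 s.
3. the green button is pressed down with both dials set (horizontal distance between blue_tip and blue_mark below 0.01 m and horizontal distance between red_tip and red_mark below 0.01 m and value of joint store above 0.004 m), for 0.05 s.
At the end, for the whole second after the job is handed in: Both pointer tips within 10 mm (about 8 degrees) of the inner points of their own yellow marks, both dials at rest, the green button up again (all of step 2 and not (velocity of joint dial_blue above 0.05 rad/s or velocity of joint dial_blue below -0.05 rad/s) and value of joint store below 0.002 m); the robot touches nothing.
It fails at once if both dials turned at the same time ((velocity of joint dial_blue above 0.25 rad/s or velocity of joint dial_blue below -0.25 rad/s) and (velocity of joint dial_red above 0.25 rad/s or velocity of joint dial_red below -0.25 rad/s)).
It fails at once if the green button pressed before both dials are set (value of joint store above 0.004 m and not (horizontal distance between blue_tip and blue_mark below 0.01 m and horizontal distance between red_tip and red_mark below 0.01 m)).
It fails at once if the board, the meter or the screwdriver shifted by more than 30 mm (distance of any of board, meter, driver from where it was at the start of the episode above 0.03 m).
It also fails if it takes over 54 s, if anything falls off the work surface, if the arm or the gripper's body presses on something with over 40 N, if the wrist force passes 120 N, or if a joint passes its speed limit or range.

ROBOT

A 6-joint arm with a two-finger parallel gripper is mounted at the origin on the work surface. World frame = base frame: x ahead of the robot, y to its left, z up, the work surface at z = 0. Lengths are in m, angles in rad, forces in N, time in s.
With the tool pointing down it reaches from about 0.35 to 0.975 m from the base axis. Payload 17.4 kg.
Tool frame: the origin (TCP) lies at the very end of the fingers, on their centre line; the grasp point (between the pads) lies 19 mm behind it (grasp_offset is the distance from the TCP to the grasp point, in m); y points along the fingers, z is the direction in which the jaws open and shut, and the axes are right-handed (so a half turn about y gives the same grasp; the last joint's range is limited). The gripper opens to 85 mm and grips with 20 to 120 N. Pads are 22 mm wide; open, the fingers measure 114 mm over their backs; the gripper's body (76 mm by 85 mm) begins 54 mm behind the grasp point. The pads swing forward as they close: fully open they stand 13 mm farther back than shut.
Start: joints at [-1.16, 0.116, 1.442, -0, 1.584, -0.038], TCP at [0.293, -0.608, 0.231] pointing down, gripper open.
Joint ranges: [-2.83, 2.83], [-0.83, 2.19], [0.07, 2.5], [-1.14, 4.28], [0.01, 3], [-2.97, 2.97]. Speed limits (rad/s): [1.89, 1.89, 2.22, 3.14, 3.14, 3.14].

INTERFACE

Orientations are given as [roll, pitch, yaw] about the fixed x, y, z axes, in that order (R = Rz(yaw) Ry(pitch) Rx(roll)).
In Python, from station import * gives the robot as it stands.
- The arm moves only by the tool play_rows, never from a script. Its argument "commands" is a list of rows, each a list of 7 numbers: the turn, a rotation vector about the tool's x, y, z in rad, then the shift along the tool's x, y, z in mm, then the opening, from 0 (shut) to 1 (fully open). A call has 1 to 10 rows; each row is the pose to reach, as a shift and turn from the pose commanded when the call began, along the tool's axes at that moment; what a row does not reach only later rows make up. A row lasts 1/8 s, in which the tool goes at most 62.5 mm and 10.7 degrees, less where a joint would pass 70% of its speed; a pose out of reach is approached as far as the arm can. A call with a gripper value outside its range is refused whole. The fingers move at their own pace and stop on an object; the grip force is fixed at half the most. Time passes only in rows, so rows that repeat a pose let the fingers close. It gives the time, the measured TCP pose, the force and the opening at its end, in the units of the state.
- get_obs(): the state, without advancing time (a new reading comes with each control period).
- read_camera(name): name is "scene" or "top" or "wrist"; returns (picture, depth): 384x512x3 uint8, blue, green, red; 384x512 float32, m along the optical axis (not along the pixel's ray), 0 where there is no reading.
- get_calibration(name): a dict with "fx", "fy", "cx", "cy" (pixels), "dist_coeffs" ([k1, k2, p1, p2, k3] as OpenCV has them; the pictures are not rectified), "world_to_cam" (4x4, takes a point from world to camera coordinates). Camera axes: x right, y down, z forward; pixel columns grow to the right and rows downward; lengths in m; the calibration is good to about 2 mm. A picture is of the moment at which its call begins: read the wrist's pose just before it. get_calibration takes no time and is no camera call; for the wrist camera it gives the pose at the moment of the call.
- close_job(): hands the job in, once; it reports no verdict.
The state is a dict: "time": time; "joint_pos": joint angles; "qd": joint speeds; "joint_torque": joint torques, N m; "ee_pos": TCP position; "tcp_rot": TCP orientation; "contact_force": force on the tool from outside, world axes, zero at the start; "torque": the same for the moment, N m; "grip_width": opening from 0.0 (shut) to 1.0 (fully open).
Only numpy, scipy, OpenCV 4.12 (cv2) and the standard library are available. Lean on these libraries where they do the work, as an engineer would, in place of code of your own. Each camera call takes 0.05 s, during which the arm holds its last target.

## Working session

There is one attempt and no reset: what is moved stays moved. The work goes in short steps, Python scripts to look and compute and a tool call to move; the robot and the scene stay as the last step left them, time stands still between calls to the robot, and variables do not carry over. Pictures are saved under pics/ and viewed, and the job is handed in when it is done.

Besides the shell and the picture viewer there is one more tool, called after ">>>" by a JSON object that holds its "api" and its "payload". play_rows: Moves the arm, as the interface text tells. Its arguments: {"type":"object","properties":{"commands":{"type":"array","items":{"type":"array","items":{"type":"number"}}}},"required":["commands"]}

```bash
ls; mkdir -p pics; python3 - <<'E'
from station import *
import cv2, numpy as np
o=get_obs(); print(o)
for n in ["scene","top"]:
    p,d=read_camera(n); cv2.imwrite(f"pics/{n}0.png",p); np.save(f"pics/{n}0.npy",d)
    c=get_calibration(n); print(n,c)
E
```

```text
pics
{'time': 0.0, 'joint_pos': array([-1.15982073e+00,  1.16492932e-01,  1.44223007e+00, -1.74281446e-05,
        1.58398146e+00, -3.78215875e-02]), 'qd': array([ 0.0004653 , -0.00104899,  0.00147673, -0.00038893, -0.00019766,
        0.00060546]), 'joint_torque': array([ 3.67555158e-04, -7.31973124e+01, -6.32472396e+01, -1.52906146e-04,
        6.21313506e-03, -1.51704825e-05]), 'ee_pos': array([ 0.29277595, -0.60800908,  0.23057934]), 'tcp_rot': array([-1.57190800e+00,  2.46258592e-05, -2.69279570e+00]), 'contact_force': array([-0.2534559 , -0.59817131, -0.15027532]), 'torque': array([0.00772782, 0.00935975, 0.01347524]), 'grip_width': 1.001902655406402}
scene {'fx': 393.5234353569964, 'fy': 393.5234353569964, 'cx': 261.0063036695124, 'cy': 194.47834809431149, 'dist_coeffs': array([-0.06286558,  0.        ,  0.        ,  0.        ,  0.        ]), 'world_to_cam': array([[-0.38422859,  0.92294954,  0.02307692,  0.23919076],
       [ 0.48901011,  0.22465161, -0.84285276, -0.24302419],
       [-0.78309483, -0.31256328, -0.53764922,  1.64573795],
       [ 0.        ,  0.        ,  0.        ,  1.        ]])}
top {'fx': 432.08750743530436, 'fy': 432.08750743530436, 'cx': 254.3507749625032, 'cy': 194.32873983896604, 'dist_coeffs': array([-0.05533335,  0.        ,  0.        ,  0.        ,  0.        ]), 'world_to_cam': array([[ 0.01646553, -0.99978199,  0.01284006, -0.02121629],
       [-0.9917228 , -0.01796557, -0.12713432,  0.61608029],
       [ 0.12733728, -0.01064044, -0.9918024 ,  1.36981827],
       [ 0.        ,  0.        ,  0.        ,  1.        ]])}
```

View pics/top0.png

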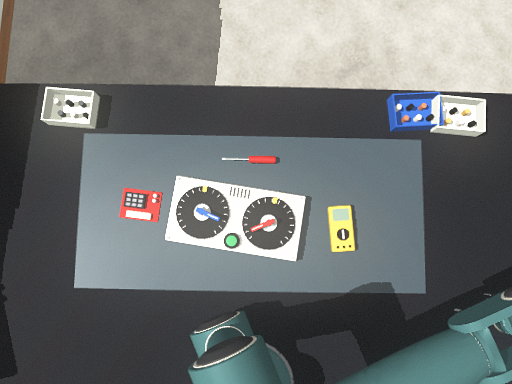

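View pics/scene0.png

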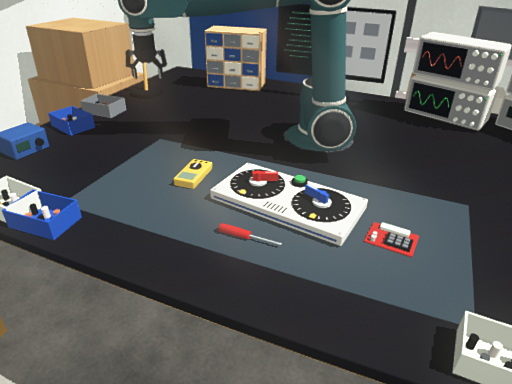

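The top view shows the blue dial at about (203,212) pointing right and down, its mark at (205,189). The red dial is at about (269,223) pointing left and down, its mark at (275,201). The button is at (232,241). Next I'll measure these.

```bash
cat > h.py <<'E'
import cv2, numpy as np
from station import *
def ray(c,uv,z):
    K=np.array([[c['fx'],0,c['cx']],[0,c['fy'],c['cy']],[0,0,1.]])
    n=cv2.undistortPoints(np.array(uv,float).reshape(-1,1,2),K,c['dist_coeffs']).reshape(-1,2)
    M=c['world_to_cam'];R,t=M[:3,:3],M[:3,3]
    o=-R.T@t; d=np.c_[n,np.ones(len(n))]@R
    return o+d*((z-o[2])/d[:,2])[:,None]
def mask(p,name):
    h=cv2.cvtColor(p,cv2.COLOR_BGR2HSV); H,S,V=[h[...,i].astype(int) for i in range(3)]
    r={'blue':(H>100)&(H<130),'red':(H<8)|(H>172),'yellow':(H>18)&(H<35),'green':(H>45)&(H<85)}[name]
    return r&(S>110)&(V>60)
E
python3 - <<'E'
from h import *
p=cv2.imread('pics/top0.png');c=get_calibration('top')
def blob(name,box,z):
    m=mask(p,name); v,u=np.nonzero(m); k=(u>box[0])&(u<box[2])&(v>box[1])&(v<box[3])
    return ray(c,np.c_[u[k],v[k]],z)[:,:2]
h=p.copy()
# console outline: cream
b=blob('green',(215,230,245,252),.06);print('green',b.mean(0),np.ptp(b,0))
res={}
for n,bx in [('blue',(175,185,232,240)),('red',(240,195,298,250))]:
    b=blob(n,bx,.083); m=b.mean(0);w,V=np.linalg.eigh(np.cov(b.T));a=V[:,1];s=(b-m)@a
    print(n,len(b),m,a,s.min(),s.max(),np.sqrt(w))
    print(' yaw of axis',np.arctan2(a[1],a[0]))
    y=blob('yellow',bx,.046); print('yellow',len(y),y.mean(0),np.ptp(y,0))
hsv=cv2.cvtColor(p,cv2.COLOR_BGR2HSV);m=((hsv[...,2]>170)&(hsv[...,1]<60)).astype(np.uint8);m[:170]=0;m[265:]=0;m[:,:160]=0;m[:,312:]=0
m=cv2.morphologyEx(m,cv2.MORPH_CLOSE,np.ones((3,3)))
cs=max(cv2.findContours(m,0,2)[0],key=cv2.contourArea)
r=cv2.minAreaRect(cs);P=ray(c,cv2.boxPoints(r),.04);print('console corners',P[:,:2],P[:,:2].mean(0))
for i in range(4):
    d=P[(i+1)%4]-P[i];print(np.linalg.norm(d),np.arctan2(d[1],d[0]))
cv2.imwrite('pics/top0z.png',cv2.resize(p[165:270,110:360],None,fx=3.2,fy=3.2,interpolation=cv2.INTER_CUBIC))
E
```

```text
green [0.46708194 0.05605497] [0.02862869 0.02571476]
blue 82 [0.54795415 0.14075587] [0.41236639 0.91101809] -0.04334235845455852 0.03435472947893404 [0.00443881 0.02315782]
 yaw of axis 1.1457462629199349
yellow 14 [0.63002387 0.15244321] [0.01329461 0.01330214]
red 98 [ 0.51573352 -0.03872797] [-0.38106588  0.92454789] -0.03630471662802569 0.042937155858463756 [0.00479317 0.02370342]
 yaw of axis 1.961745211859477
yellow 20 [ 0.5980012  -0.07630594] [0.01958407 0.01612238]
console corners [[ 0.46357769  0.27808521]
 [ 0.67800897  0.25199951]
 [ 0.61483187 -0.17989742]
 [ 0.4023341  -0.14595007]] [0.53968816 0.05105931]
0.21601211999081218 -0.12105580326568606
0.43649319638159273 -1.7160443810145638
0.21519230087759814 2.9831773084529254
0.4284351703781586 1.4273577994135798
```

View pics/top0z.png

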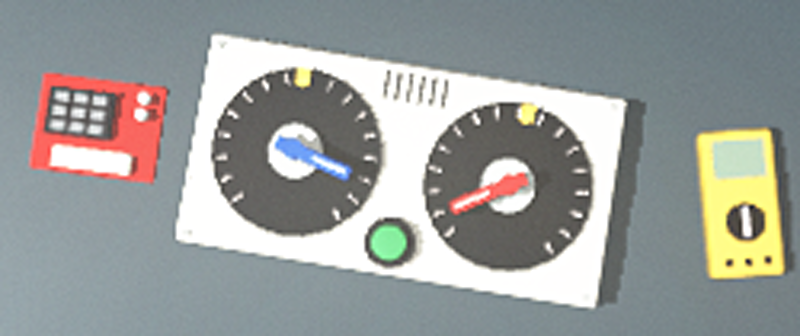

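```bash
cat >> h.py <<'E'
from scipy.optimize import least_squares
from scipy.spatial.transform import Rotation as Ro
def circ(b,r):
    f=lambda q: np.hypot(b[:,0]-q[0],b[:,1]-q[1])-r
    return least_squares(f,b.mean(0),loss='soft_l1',f_scale=.002).x
def rows(wps,start=None):
    """wps: list of (x,y,z,yaw,open) world; prints rows relative to start pose"""
    o=get_obs(); p0,e=o['ee_pos'],o['tcp_rot']
    if start is not None: p0=np.array(start[:3]); e=[-np.pi/2,0,start[3]]
    R0=Ro.from_euler('xyz',e)
    for w in wps:
        R=Ro.from_euler('xyz',[-np.pi/2,0,w[3]])
        rv=(R0.inv()*R).as_rotvec(); d=R0.inv().apply(np.array(w[:3])-p0)*1000
        print([round(float(x),3) for x in rv]+[round(float(x),1) for x in d]+[w[4]])
E
python3 - <<'E'
from h import *
p=cv2.imread('pics/top0.png');c=get_calibration('top')
g=cv2.cvtColor(p,cv2.COLOR_BGR2GRAY)
for n,bx in [('blue',(172,180,233,243)),('red',(238,192,300,254))]:
    m=np.zeros_like(g); x0,y0,x1,y1=bx
    q=(g[y0:y1,x0:x1]<120).astype(np.uint8)
    q=cv2.morphologyEx(q,cv2.MORPH_OPEN,np.ones((3,3)))
    m[y0:y1,x0:x1]=q
    lab=max(cv2.findContours(m,0,cv2.CHAIN_APPROX_NONE)[0],key=cv2.contourArea)
    b=ray(c,cv2.convexHull(lab).reshape(-1,2),.046)[:,:2]
    e=circ(b,.086);print(n,e,np.hypot(*(b-e).T).round(3))
rows([(.5,.05,.30,-1.5,1)])
E
```

```text
blue [0.55637008 0.15650875] [0.084 0.084 0.083 0.084 0.084 0.083 0.084 0.084 0.085 0.085 0.085 0.085
 0.083 0.084 0.084 0.084 0.083 0.085 0.085 0.083 0.084 0.083 0.083 0.083
 0.083 0.081]
red [ 0.52483741 -0.0579785 ] [0.083 0.084 0.083 0.083 0.083 0.084 0.084 0.084 0.084 0.084 0.084 0.084
 0.084 0.085 0.084 0.085 0.086 0.083 0.083 0.083 0.083 0.083 0.083]
[0.001, -1.193, -0.001, -472.2, -68.8, -503.0, 1]
```

```bash
python3 - <<'E'
from h import *
rows([(.544,.129,.25,-1.996,1)])
E
```

```text
[0.001, -0.697, -0.0, -546.1, -18.7, -555.0, 1]
```

>>> {"api": "play_rows", "payload": {"commands": [[0, -0.7, 0, -546, -19, -555, 1], [0, -0.7, 0, -546, -19, -555, 1], [0, -0.7, 0, -546, -19, -555, 1], [0, -0.7, 0, -546, -19, -555, 1], [0, -0.7, 0, -546, -19, -555, 1], [0, -0.7, 0, -546, -19, -555, 1], [0, -0.7, 0, -546, -19, -555, 1], [0, -0.7, 0, -546, -19, -555, 1], [0, -0.7, 0, -546, -19, -555, 1], [0, -0.7, 0, -546, -19, -555, 1]]}}

```text
time: 1.35
ee_pos: [0.4945, -0.0147, 0.2466]
tcp_rot: [-1.57, 0.0, -1.993]
contact_force: [0.4, -1.3, 0.1]
grip_width: 0.998
```

```bash
python3 - <<'E'
from h import *
c=get_calibration('wrist')
p,d=read_camera('wrist');cv2.imwrite('pics/w1.png',p);np.save('pics/w1.npy',d);np.save('pics/w1c.npy',c,allow_pickle=True)
o=get_obs();print(o['ee_pos'],o['qd'],np.linalg.inv(c['world_to_cam'])[:3,3])
rows([(.544,.129,.25,-1.996,.4),(.544,.129,.12,-1.996,.4)])
E
```

```text
[ 0.49587528 -0.00894403  0.24645681] [-0.11480438 -0.00975974  0.01453808 -0.01095258  0.00535856 -0.1748952 ] [0.52352269 0.04965246 0.38937408]
[0.001, 0.007, -0.002, -145.6, -3.2, -12.1, 0.4]
[0.001, 0.007, -0.002, -145.3, 126.8, -12.0, 0.4]
```

View pics/w1.png

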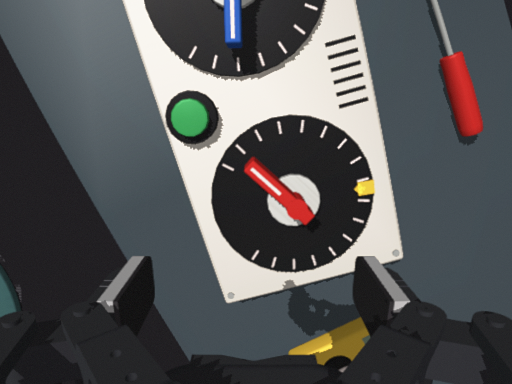

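Wrist view: the red axis is at about (293,200), its tip at (250,163) and its mark at (358,188). The blue bar is at the top edge at (233,20). I'll move on so the camera is over blue.

>>> {"api": "play_rows", "payload": {"commands": [[0, 0, 0, -95, 0, -10, 0.4], [0, 0, 0, -95, 0, -10, 0.4], [0, 0, 0, -95, 0, -10, 0.4], [0, 0, 0, -95, 0, -10, 0.4]]}}

```text
time: 1.9
ee_pos: [0.524, 0.0737, 0.2463]
tcp_rot: [-1.571, -0.0, -1.993]
contact_force: [-0.0, 0.3, 0.6]
grip_width: 0.398
```

```bash
cat >> h.py <<'E'
def look(tag):
    c=get_calibration('wrist'); p,d=read_camera('wrist'); cv2.imwrite(f'pics/{tag}.png',p); return p,d,c
def meas(p,c,name,ax,rad=.095):
    """bar and mark direction about approximate axis ax"""
    out={}
    for n,z in ((name,.083),('yellow',.046)):
        v,u=np.nonzero(mask(p,n)); b=ray(c,np.c_[u,v],z)[:,:2]
        r=np.hypot(*(b-ax).T); b=b[(r<rad)&((r>.055) if n=='yellow' else True)]
        if len(b)<10: print(n,'none');continue
        m=b.mean(0)
        if n=='yellow': dd=m-ax; print(n,len(b),m.round(4),'ang',np.arctan2(dd[1],dd[0]).round(3),'r',np.hypot(*dd).round(4))
        else:
            rect=cv2.minAreaRect((b*1000).astype(np.float32)); P=cv2.boxPoints(rect)/1000
            e=[P[1]-P[0],P[2]-P[1]];e=max(e,key=np.linalg.norm);a=e/np.linalg.norm(e)
            w,V=np.linalg.eigh(np.cov(b.T));a=V[:,1]
            a=a*np.sign((m-ax)@a); s=(b-m)@a; t=(b-m)@[-a[1],a[0]]
            tip=m+a*np.percentile(s,99.7); ax2=tip-a*.062
            print(n,len(b),'ang',np.arctan2(a[1],a[0]).round(3),'len',np.ptp(s).round(4),'wid',np.ptp(t).round(4),'tip',tip.round(4),'axis',ax2.round(4))
E
python3 - <<'E'
from h import *
p,d,c=look('w2'); o=get_obs();print(o['ee_pos'],abs(o['qd']).max())
meas(p,c,'blue',np.array([.5564,.1565]))
p=cv2.imread('pics/w1.png');c1=np.load('pics/w1c.npy',allow_pickle=True).item()
meas(p,c1,'red',np.array([.5248,-.058]))
E
```

```text
[0.52398319 0.07331328 0.24644602] 0.009582724387945501
blue 1411 ang -1.979 len 0.0784 wid 0.0189 tip [0.5287 0.1026] axis [0.5533 0.1595]
yellow 353 [0.6289 0.1541] ang -0.033 r 0.0725
red 1413 ang 1.963 len 0.0825 wid 0.0211 tip [0.498  0.0058] axis [ 0.5217 -0.0515]
yellow 275 [ 0.5954 -0.0752] ang -0.238 r 0.0727
```

View pics/w2.png

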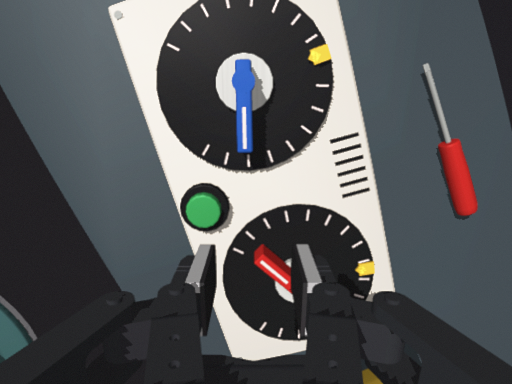

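```bash
python3 - <<'E'
from h import *
c=get_calibration('wrist')
for f,c,n,ax in (('w2',c,'blue',(.555,.158)),('w1',np.load('pics/w1c.npy',allow_pickle=True).item(),'red',(.523,-.055))):
    p=cv2.imread(f'pics/{f}.png');g=cv2.cvtColor(p,cv2.COLOR_BGR2GRAY)
    v,u=np.mgrid[:384,:512];uv=np.c_[u.ravel(),v.ravel()]
    b=ray(c,uv,.046)[:,:2]
    r=np.hypot(*(b-ax).T).reshape(384,512)
    # edge points: cream->dark along rays
    q=((g<110)&(r<.1)).astype(np.uint8); q=cv2.morphologyEx(q,cv2.MORPH_OPEN,np.ones((5,5)))
    k=max(cv2.findContours(q,0,cv2.CHAIN_APPROX_NONE)[0],key=cv2.contourArea).reshape(-1,2)
    k=cv2.convexHull(k).reshape(-1,2)
    k=k[(k[:,1]>2)]
    B=ray(c,k,.046)[:,:2];e=circ(B,.086);rr=np.hypot(*(B-e).T);print(n,e,np.percentile(rr,[10,50,90]))
    meas(p,c,n,e)
E
```

```text
blue [0.55337427 0.1585837 ] [0.08490675 0.08524183 0.085809  ]
blue 1411 ang -1.98 len 0.0785 wid 0.0189 tip [0.5287 0.1022] axis [0.5534 0.1591]
yellow 353 [0.629  0.1537] ang -0.064 r 0.0758
red [ 0.52183984 -0.05464409] [0.08472773 0.08507972 0.08547352]
red 1413 ang 1.963 len 0.0825 wid 0.0211 tip [0.498  0.0058] axis [ 0.5217 -0.0515]
yellow 275 [ 0.5954 -0.0752] ang -0.272 r 0.0764
```

```bash
python3 - <<'E'
from h import *
rows([(.542,.1305,.15,-1.985,.4),(.542,.1305,.061,-1.985,.4),(.542,.1305,.061,-1.985,.26)])
E
```

```text
[0.0, -0.008, 0.0, -59.6, 96.4, -7.0, 0.4]
[0.0, -0.008, 0.0, -59.6, 185.4, -7.0, 0.4]
[0.0, -0.008, 0.0, -59.6, 185.4, -7.0, 0.26]
```

>>> {"api": "play_rows", "payload": {"commands": [[0, -0.008, 0, -60, 60, -7, 0.4], [0, -0.008, 0, -60, 110, -7, 0.4], [0, -0.008, 0, -60, 150, -7, 0.4], [0, -0.008, 0, -60, 185, -7, 0.4], [0, -0.008, 0, -60, 185, -7, 0.4], [0, -0.008, 0, -60, 185, -7, 0.4], [0, -0.008, 0, -60, 185, -7, 0.3], [0, -0.008, 0, -60, 185, -7, 0.26], [0, -0.008, 0, -60, 185, -7, 0.26]]}}

```text
time: 3.08
ee_pos: [0.5426, 0.1317, 0.0621]
tcp_rot: [-1.57, 0.0, -1.985]
contact_force: [0.7, -0.9, -0.2]
grip_width: 0.26
```

```bash
python3 - <<'E'
from h import *
p,d,c=look('w3'); o=get_obs();print(o['ee_pos'],o['contact_force'])
ax=np.array([.554,.158]);r=.03
W=[]
for a in np.linspace(-1.985,-.10,14)[1:]:
    W.append((ax[0]+r*np.cos(a),ax[1]+r*np.sin(a),.061,a,.26))
rows(W)
E
```

```text
[0.5424956  0.13165269 0.06192106] [ 0.58990876  0.96441674 -0.54521172]
[-0.0, -0.145, -0.0, 0.9, 0.9, 4.3, 0.26]
[-0.0, -0.29, -0.0, 0.0, 0.9, 8.5, 0.26]
[-0.0, -0.435, -0.0, -1.5, 0.9, 12.6, 0.26]
[-0.0, -0.58, -0.0, -3.7, 0.9, 16.4, 0.26]
[-0.001, -0.725, -0.0, -6.3, 0.9, 19.8, 0.26]
[-0.001, -0.87, -0.0, -9.4, 0.9, 22.9, 0.26]
[-0.001, -1.015, -0.0, -12.9, 0.9, 25.4, 0.26]
[-0.001, -1.16, 0.0, -16.8, 0.9, 27.4, 0.26]
[-0.001, -1.305, 0.0, -20.9, 0.9, 28.9, 0.26]
[-0.001, -1.45, 0.0, -25.1, 0.9, 29.7, 0.26]
[-0.001, -1.595, 0.0, -29.5, 0.9, 29.9, 0.26]
[-0.001, -1.74, 0.0, -33.8, 0.9, 29.5, 0.26]
[-0.001, -1.885, 0.0, -38.0, 0.9, 28.5, 0.26]
```

View pics/w3.png

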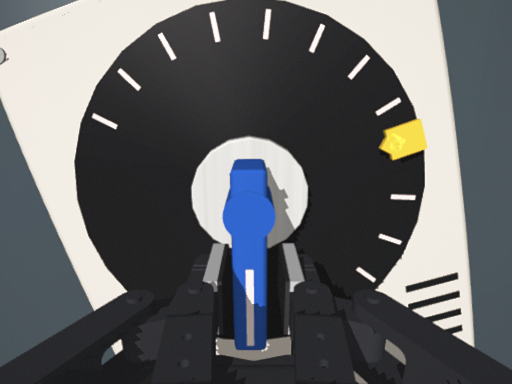

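The bar is centred between the pads, with the skirt at (249,193) and the mark at (405,140). Now I'll sweep the arc.

>>> {"api": "play_rows", "payload": {"commands": [[0, -0.145, 0, 0.9, 0.5, 4.3, 0.26], [0, -0.29, 0, 0, 0.5, 8.5, 0.26], [0, -0.435, 0, -1.5, 0.5, 12.6, 0.26], [0, -0.58, 0, -3.7, 0.5, 16.4, 0.26], [0, -0.725, 0, -6.3, 0.5, 19.8, 0.26], [0, -0.87, 0, -9.4, 0.5, 22.9, 0.26], [0, -1.015, 0, -12.9, 0.5, 25.4, 0.26], [0, -1.16, 0, -16.8, 0.5, 27.4, 0.26], [0, -1.305, 0, -20.9, 0.5, 28.9, 0.26], [0, -1.45, 0, -25.1, 0.5, 29.7, 0.26]]}}

```text
time: 4.38
ee_pos: [0.5794, 0.1427, 0.0609]
tcp_rot: [-1.572, 0.001, -0.53]
contact_force: [-2.7, -1.0, 0.0]
grip_width: 0.259
```

```bash
python3 - <<'E'
from h import *
p,d,c=look('w4'); o=get_obs();print(o['ee_pos'],o['tcp_rot'],o['contact_force'])
meas(p,c,'blue',np.array([.554,.158]))
ax=np.array([.554,.158]);r=.03
rows([(ax[0]+r*np.cos(a),ax[1]+r*np.sin(a),.061,a,.26) for a in (-.39,-.245,-.1,-.06)])
E
```

```text
[0.57965569 0.14303019 0.060942  ] [-1.57119742e+00  5.69207510e-04 -5.22565377e-01] [-1.42873207 -0.23135462 -0.19476124]
blue 6581 ang -0.635 len 0.0821 wid 0.0197 tip [0.6014 0.1233] axis [0.5514 0.1601]Traceback (most recent call last):
  File "<stdin>", line 3, in <module>
  File "h.py", line 33, in meas
    v,u=np.nonzero(mask(p,n)); b=ray(c,np.c_[u,v],z)[:,:2]
                                 ~~~^^^^^^^^^^^^^^^^
  File "h.py", line 5, in ray
    n=cv2.undistortPoints(np.array(uv,float).reshape(-1,1,2),K,c['dist_coeffs']).reshape(-1,2)
      ~~~~~~~~~~~~~~~~~~~^^^^^^^^^^^^^^^^^^^^^^^^^^^^^^^^^^^^^^^^^^^^^^^^^^^^^^^
cv2.error: OpenCV(4.12.0) /io/opencv/modules/calib3d/src/undistort.dispatch.cpp:347: error: (-215:Assertion failed) CV_IS_MAT(_src) && CV_IS_MAT(_dst) && (_src->rows == 1 || _src->cols == 1) && (_dst->rows == 1 || _dst->cols == 1) && _src->cols + _src->rows - 1 == _dst->rows + _dst->cols - 1 && (CV_MAT_TYPE(_src->type) == CV_32FC2 || CV_MAT_TYPE(_src->type) == CV_64FC2) && (CV_MAT_TYPE(_dst->type) == CV_32FC2 || CV_MAT_TYPE(_dst->type) == CV_64FC2) in function 'cvUndistortPointsInternal'
```

View pics/w4.png

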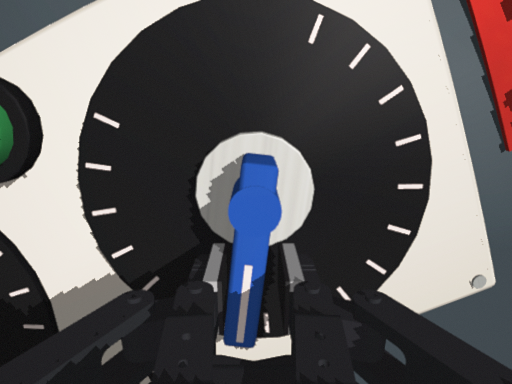

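```bash
python3 - <<'E'
from h import *
ax=np.array([.554,.158]);r=.03
rows([(ax[0]+r*np.cos(a),ax[1]+r*np.sin(a),.061,a,.26) for a in (-.39,-.245,-.1,.04)])
E
```

```text
[0.0, -0.133, -0.001, 0.0, -0.1, 4.1, 0.26]
[0.0, -0.278, -0.001, -0.9, -0.1, 8.4, 0.26]
[0.0, -0.423, -0.001, -2.3, -0.1, 12.5, 0.26]
[0.0, -0.563, -0.001, -4.3, -0.1, 16.2, 0.26]
```

>>> {"api": "play_rows", "payload": {"commands": [[0, -0.133, 0, 0, 0, 4.1, 0.26], [0, -0.278, 0, -0.9, 0, 8.4, 0.26], [0, -0.423, 0, -2.3, 0, 12.5, 0.26], [0, -0.56, 0, -4.3, 0, 16.2, 0.26], [0, -0.56, 0, -4.3, 0, 16.2, 0.26], [0, -0.56, 0, -4.3, 0, 16.2, 0.26], [0, -0.56, 0, -4.3, 0, 16.2, 0.4], [0, -0.56, 0, -4.3, 0, 16.2, 0.4], [0, -0.56, 0, -4.3, -60, 16.2, 0.4], [0, -0.56, 0, -4.3, -120, 16.2, 0.4]]}}

```text
time: 5.68
ee_pos: [0.5838, 0.1587, 0.1822]
tcp_rot: [-1.571, 0.001, 0.024]
contact_force: [-0.2, 0.7, 0.9]
grip_width: 0.402
```

```bash
python3 - <<'E'
from h import *
p,d,c=look('w5'); o=get_obs();print(o['ee_pos'],o['tcp_rot'],o['contact_force'])
try: meas(p,c,'blue',np.array([.554,.158]))
except Exception as e: print('x')
p,d=read_camera('top');cv2.imwrite('pics/t5.png',cv2.resize(p[165:270,110:360],None,fx=3.2,fy=3.2,interpolation=cv2.INTER_CUBIC))
E
```

```text
[0.58604648 0.1591554  0.19184158] [-1.56892538 -0.00903474  0.02434866] [-0.24410574  0.55770634 10.47140869]
blue 1912 ang -0.08 len 0.0801 wid 0.0195 tip [0.6132 0.1541] axis [0.5514 0.1591]
yellow 183 [0.6342 0.1537] ang -0.054 r 0.0804
```

View pics/w5.png

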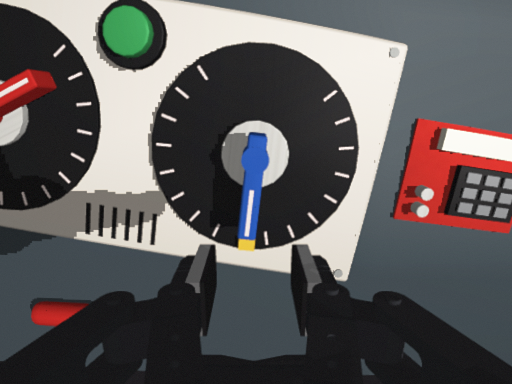

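View pics/t5.png

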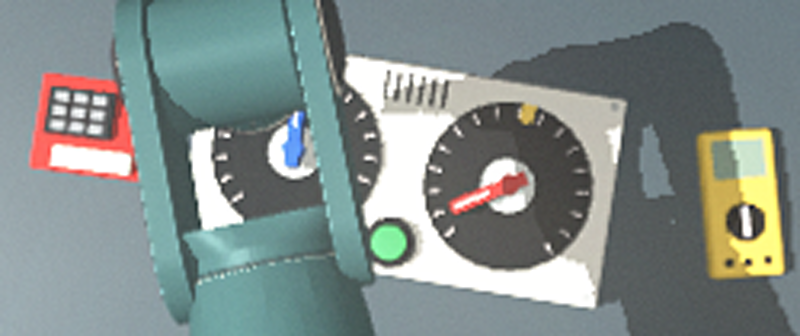

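Blue is aligned: the bar runs straight into its yellow mark at (246,245), with angles -0.08 and -0.05. Now red.

```bash
python3 - <<'E'
from h import *
rows([(.511,-.0268,.17,-1.179,.4),(.511,-.0268,.061,-1.179,.4)])
E
```

```text
[-0.007, 1.203, 0.007, -80.0, 17.5, -184.2, 0.4]
[-0.007, 1.203, 0.007, -81.0, 126.5, -184.4, 0.4]
```

>>> {"api": "play_rows", "payload": {"commands": [[0, 0.18, 0, -30, 0, -50, 0.4], [0, 0.36, 0, -60, 0, -100, 0.4], [0, 0.54, 0, -80, 5, -150, 0.4], [0, 0.72, 0, -80, 10, -184, 0.4], [0, 0.9, 0, -80, 10, -184, 0.4], [0, 1.08, 0, -80, 10, -184, 0.4], [0, 1.2, 0, -80, 10, -184, 0.4], [0, 1.2, 0, -80, 10, -184, 0.4], [0, 1.2, 0, -80, 10, -184, 0.4]]}}

```text
time: 6.9
ee_pos: [0.5089, -0.0272, 0.171]
tcp_rot: [-1.571, -0.0, -1.172]
contact_force: [-0.3, 0.6, 0.1]
grip_width: 0.399
```

```bash
python3 - <<'E'
from h import *
p,d,c=look('w6'); o=get_obs();print(o['ee_pos'],o['tcp_rot'],o['contact_force'])
meas(p,c,'red',np.array([.5225,-.0545]))
rows([(.511,-.0268,.061,-1.179,.4)])
E
```

```text
[ 0.50888783 -0.02716699  0.17101046] [-1.57076698e+00 -2.26982252e-05 -1.17265454e+00] [-0.67693052 -0.17798071 -0.11782947]
red 2101 ang 1.982 len 0.0835 wid 0.0191 tip [0.4955 0.0059] axis [ 0.5202 -0.0509]
yellow none
[-0.0, 0.006, 0.0, 0.5, 110.0, 2.1, 0.4]
```

View pics/w6.png

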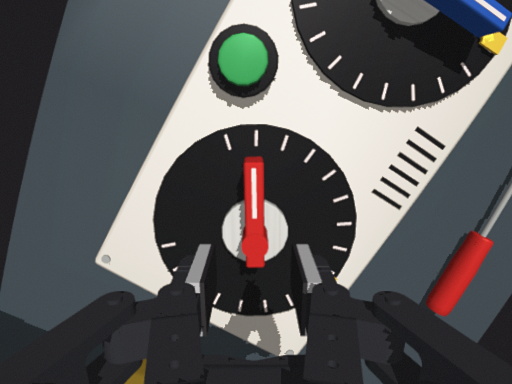

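The red bar at (254,210) is centred between the fingers. I'll descend and narrow.

>>> {"api": "play_rows", "payload": {"commands": [[0, 0.006, 0, 0, 60, 2, 0.4], [0, 0.006, 0, 0, 110, 2, 0.4], [0, 0.006, 0, 0, 110, 2, 0.4], [0, 0.006, 0, 0, 110, 2, 0.3], [0, 0.006, 0, 0, 110, 2, 0.26], [0, 0.006, 0, 0, 110, 2, 0.26]]}}

```text
time: 7.7
ee_pos: [0.5114, -0.0265, 0.0626]
tcp_rot: [-1.569, -0.001, -1.181]
contact_force: [-0.1, 0.3, 0.7]
grip_width: 0.259
```

```bash
python3 - <<'E'
from h import *
o=get_obs();print(o['ee_pos'],o['tcp_rot'],o['contact_force'])
ax=np.array([.5215,-.0535]);r=.03
A=np.linspace(1.963,-.365,17)[1:]
rows([(ax[0]+r*np.cos(a),ax[1]+r*np.sin(a),.061,a-np.pi,.26) for a in A])
E
```

```text
[ 0.51142593 -0.02646602  0.0625933 ] [-1.56883213e+00 -1.04279311e-03 -1.18062841e+00] [-0.07842495  0.25376021  0.66923378]
[-0.002, 0.143, 0.001, -0.9, 1.6, 3.3, 0.26]
[-0.002, 0.289, 0.001, 0.1, 1.6, 7.6, 0.26]
[-0.002, 0.434, 0.001, 1.6, 1.6, 11.7, 0.26]
[-0.002, 0.58, 0.0, 3.7, 1.6, 15.5, 0.26]
[-0.002, 0.725, 0.0, 6.4, 1.6, 18.9, 0.26]
[-0.002, 0.871, 0.0, 9.5, 1.6, 22.0, 0.26]
[-0.002, 1.016, -0.0, 13.0, 1.7, 24.5, 0.26]
[-0.002, 1.162, -0.0, 16.9, 1.7, 26.6, 0.26]
[-0.002, 1.307, -0.0, 21.0, 1.7, 28.0, 0.26]
[-0.002, 1.453, -0.001, 25.3, 1.7, 28.8, 0.26]
[-0.002, 1.598, -0.001, 29.7, 1.7, 29.0, 0.26]
[-0.002, 1.744, -0.001, 34.0, 1.7, 28.6, 0.26]
[-0.002, 1.889, -0.001, 38.2, 1.7, 27.5, 0.26]
[-0.002, 2.035, -0.001, 42.3, 1.7, 25.9, 0.26]
[-0.002, 2.18, -0.002, 46.0, 1.7, 23.6, 0.26]
[-0.002, 2.326, -0.002, 49.4, 1.7, 20.9, 0.26]
```

>>> {"api": "play_rows", "payload": {"commands": [[0, 0.143, 0, -0.9, 0.5, 3.3, 0.26], [0, 0.289, 0, 0.1, 0.5, 7.6, 0.26], [0, 0.434, 0, 1.6, 0.5, 11.7, 0.26], [0, 0.58, 0, 3.7, 0.5, 15.5, 0.26], [0, 0.725, 0, 6.4, 0.5, 18.9, 0.26], [0, 0.871, 0, 9.5, 0.5, 22, 0.26], [0, 1.016, 0, 13, 0.5, 24.5, 0.26], [0, 1.162, 0, 16.9, 0.5, 26.6, 0.26], [0, 1.307, 0, 21, 0.5, 28, 0.26], [0, 1.453, 0, 25.3, 0.5, 28.8, 0.26]]}}

```text
time: 8.95
ee_pos: [0.5474, -0.0386, 0.0613]
tcp_rot: [-1.571, 0.001, -2.638]
contact_force: [0.3, 2.8, 0.8]
grip_width: 0.264
```

```bash
python3 - <<'E'
from h import *
p,d,c=look('w7');o=get_obs();print(o['ee_pos'],o['tcp_rot'],o['contact_force'],o['joint_pos'])
ax=np.array([.5215,-.0535]);r=.03
try: meas(p,c,'red',ax)
except Exception as e: print('x')
A=[.363,.218,.072,-.073,-.219,-.3]
rows([(ax[0]+r*np.cos(a),ax[1]+r*np.sin(a),.061,a-np.pi,.26) for a in A])
E
```

```text
[ 0.54752944 -0.03896289  0.06128301] [-1.57070566e+00  1.05619314e-03 -2.64585705e+00] [0.02532822 1.86404059 0.47378741] [-1.17795729e-01 -5.96131334e-02  1.90318156e+00  5.54620243e-04
  1.29710849e+00  9.57115379e-01]
red 5801 ang 0.643 len 0.0754 wid 0.0206 tip [ 0.5773 -0.014 ] axis [ 0.5277 -0.0511]
yellow 1252 [ 0.595 -0.075] ang -0.284 r 0.0766
[-0.0, 0.133, -0.001, 0.1, 0.3, 4.4, 0.26]
[0.0, 0.278, -0.001, 1.0, 0.3, 8.6, 0.26]
[0.0, 0.424, -0.001, 2.5, 0.3, 12.7, 0.26]
[0.0, 0.569, -0.001, 4.5, 0.3, 16.6, 0.26]
[0.0, 0.715, -0.001, 7.2, 0.3, 20.1, 0.26]
[0.0, 0.796, -0.001, 8.8, 0.3, 21.8, 0.26]
```

View pics/w7.png

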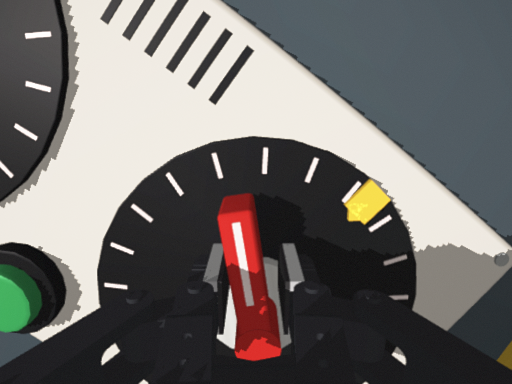

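The red bar is sweeping, with the mark in view at (367,200). I'll continue most of the way.

>>> {"api": "play_rows", "payload": {"commands": [[0, 0.133, 0, 0.1, 0, 4.4, 0.26], [0, 0.278, 0, 1, 0, 8.6, 0.26], [0, 0.424, 0, 2.5, 0, 12.7, 0.26], [0, 0.569, 0, 4.5, 0, 16.6, 0.26], [0, 0.715, 0, 7.2, 0, 20.1, 0.26], [0, 0.8, 0, 8.8, 0, 21.8, 0.26], [0, 0.8, 0, 8.8, 0, 21.8, 0.26], [0, 0.8, 0, 8.8, 0, 21.8, 0.26]]}}

```text
time: 10.0
ee_pos: [0.5499, -0.0622, 0.0608]
tcp_rot: [-1.571, 0.0, 2.852]
contact_force: [0.4, -0.7, -0.0]
grip_width: 0.259
```

```bash
python3 - <<'E'
from h import *
p,d,c=look('w8');o=get_obs();print(o['ee_pos'],o['tcp_rot'],o['contact_force'])
ax=np.array([.5215,-.0535]);r=.03
meas(p,c,'red',ax)
A=[-.35,-.4]
rows([(ax[0]+r*np.cos(a),ax[1]+r*np.sin(a),.061,a-np.pi,.26) for a in A])
E
```

```text
[ 0.54987904 -0.06217452  0.06071912] [-1.57062182e+00  1.02862769e-04  2.85185683e+00] [-0.18684839  0.416287    0.08075576]
red 5830 ang -0.173 len 0.0758 wid 0.0202 tip [ 0.5892 -0.0668] axis [ 0.5281 -0.0561]
yellow 1341 [ 0.5951 -0.0735] ang -0.266 r 0.0763
[-0.0, 0.06, -0.0, -0.3, -0.3, 1.6, 0.26]
[-0.0, 0.11, -0.0, -0.1, -0.3, 3.1, 0.26]
```

View pics/w8.png

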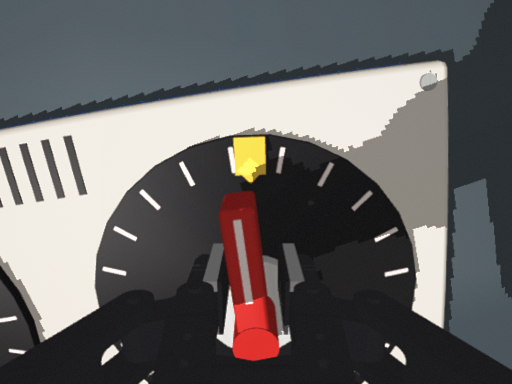

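The bar tip at (238,198) is slightly left of the mark point at (250,180), about 0.1 rad short. A little further, then release and lift.

>>> {"api": "play_rows", "payload": {"commands": [[0, 0.05, 0, -0.2, 0, 1.5, 0.26], [0, 0.1, 0, -0.1, 0, 3, 0.26], [0, 0.1, 0, -0.1, 0, 3, 0.26], [0, 0.1, 0, -0.1, 0, 3, 0.26], [0, 0.1, 0, -0.1, 0, 3, 0.4], [0, 0.1, 0, -0.1, 0, 3, 0.4], [0, 0.1, 0, -0.1, -60, 3, 0.4], [0, 0.1, 0, -0.1, -110, 3, 0.4], [0, 0.1, 0, -0.1, -110, 3, 0.4], [0, 0.1, 0, -0.1, -110, 3, 0.4]]}}

```text
time: 11.3
ee_pos: [0.5489, -0.0651, 0.17]
tcp_rot: [-1.571, -0.0, 2.75]
contact_force: [-0.4, 0.3, 0.7]
grip_width: 0.397
```

```bash
python3 - <<'E'
from h import *
p,d,c=look('w9');o=get_obs();print(o['ee_pos'],o['tcp_rot'],o['contact_force'])
ax=np.array([.5215,-.0535])
meas(p,c,'red',ax)
p,d=read_camera('top');cv2.imwrite('pics/t9.png',cv2.resize(p[165:270,110:360],None,fx=3.2,fy=3.2,interpolation=cv2.INTER_CUBIC))
E
```

```text
[ 0.54869905 -0.06503917  0.16931925] [-1.57042179e+00 -1.51960665e-03  2.74950910e+00] [-0.71998232 -0.10388846 -0.2413811 ]
red 2152 ang -0.265 len 0.0838 wid 0.0199 tip [ 0.5853 -0.072 ] axis [ 0.5255 -0.0558]
yellow 497 [ 0.5951 -0.0738] ang -0.269 r 0.0764
```

View pics/w9.png

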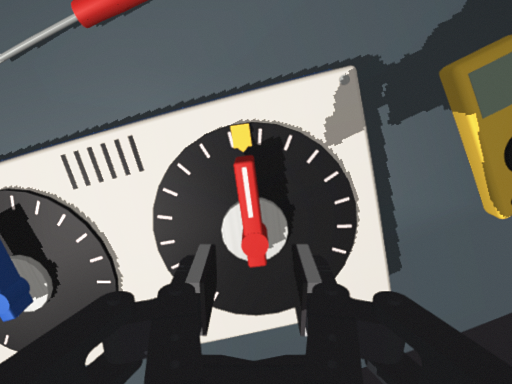

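View pics/t9.png

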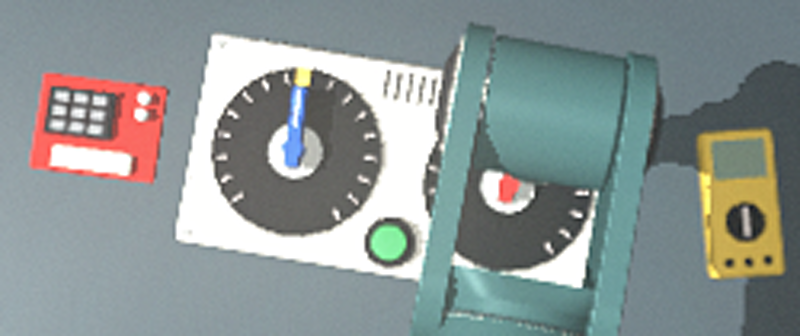

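Both pointers are in line with their marks; red bar and mark angles are -0.265 and -0.269. Next, the button with the gripper shut.

```bash
python3 - <<'E'
from h import *
rows([(.465,.060,.17,2.75,0)])
E
```

```text
[-0.0, -0.001, 0.002, 125.1, -0.7, -83.6, 0]
```

>>> {"api": "play_rows", "payload": {"commands": [[0, 0, 0, 50, 0, -30, 0], [0, 0, 0, 100, 0, -60, 0], [0, 0, 0, 150, 0, -84, 0], [0, 0, 0, 180, 0, -84, 0], [0, 0, 0, 180, 0, -84, 0], [0, 0, 0, 180, 0, -84, 0], [0, 0, 0, 180, 0, -84, 0]]}}

```text
time: 12.28
ee_pos: [0.4154, 0.0809, 0.1701]
tcp_rot: [-1.57, -0.001, 2.749]
contact_force: [0.9, 0.1, 1.2]
grip_width: 0.002
```

```bash
python3 - <<'E'
from h import *
p,d,c=look('w10');o=get_obs();print(o['ee_pos'],o['tcp_rot'],o['contact_force'],o['grip_width'])
h=mask(p,'green');v,u=np.nonzero(h)
n,l,s,ce=cv2.connectedComponentsWithStats(h.astype(np.uint8));i=1+np.argmax(s[1:,4]);v,u=np.nonzero(l==i)
b=ray(c,np.c_[u,v],.062)[:,:2];lo,hi=b.min(0),b.max(0);print(b.mean(0),(lo+hi)/2,hi-lo,ce[i])
m=(b.mean(0))
rows([(m[0],m[1],.09,o['tcp_rot'][2],0),(m[0],m[1],.055,o['tcp_rot'][2],0)])
E
```

```text
[0.41533305 0.08089441 0.17015068] [-1.57028524e+00 -7.94353248e-04  2.74843870e+00] [-0.10555646 -0.02534928 -0.42256942] -0.0008254910672608164
[0.46353975 0.06305343] [0.46333104 0.06311628] [0.03519793 0.03525054] [250.85130112 130.68985661]
[-0.001, 0.0, 0.001, -51.4, 80.1, -2.0, 0]
[-0.001, 0.0, 0.001, -51.5, 115.1, -2.0, 0]
```

View pics/w10.png

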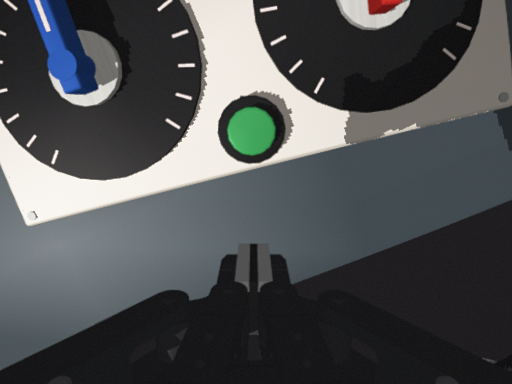

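The button centre, pixel (251,131), is at (0.4635, 0.063). I'll press in stages.

>>> {"api": "play_rows", "payload": {"commands": [[0, 0, 0, -51.4, 50, -2, 0], [0, 0, 0, -51.4, 90, -2, 0], [0, 0, 0, -51.4, 102, -2, 0], [0, 0, 0, -51.4, 108, -2, 0], [0, 0, 0, -51.4, 112, -2, 0], [0, 0, 0, -51.4, 114, -2, 0], [0, 0, 0, -51.4, 114, -2, 0], [0, 0, 0, -51.4, 114, -2, 0]]}}

```text
time: 13.32
ee_pos: [0.4636, 0.0637, 0.0573]
tcp_rot: [-1.572, 0.001, 2.749]
contact_force: [2.4, 0.6, 3.2]
grip_width: -0.007
```

>>> {"api": "play_rows", "payload": {"commands": [[0, 0, 0, 0, 1, 0, 0], [0, 0, 0, 0, 2, 0, 0], [0, 0, 0, 0, 2, 0, 0], [0, 0, 0, 0, 2, 0, 0]]}}

```text
time: 13.82
ee_pos: [0.4637, 0.0637, 0.0558]
tcp_rot: [-1.572, 0.001, 2.749]
contact_force: [-2.9, 0.8, 15.6]
grip_width: -0.003
```

```bash
python3 - <<'E'
from h import *
o=get_obs();print(o['ee_pos'],o['contact_force'])
E
```

```text
[0.46367273 0.06365797 0.05578386] [-2.94566533  0.80543938 15.58783874]
```

The force rose to 15.6 N, well past 4 N, so the button is on its stop. I'll let go and clear the arm.

>>> {"api": "play_rows", "payload": {"commands": [[0, 0, 0, 0, -10, 0, 0], [0, 0, 0, 0, -60, 0, 0], [0, 0, 0, 0, -110, 0, 0], [0, 0, 0, 50, -140, 0, 0], [0, 0, 0, 60, -160, 0, 0], [0, 0, 0, 60, -160, 0, 0], [0, 0, 0, 60, -160, 0, 0], [0, 0, 0, 60, -160, 0, 0]]}}

```text
time: 14.82
ee_pos: [0.4077, 0.0862, 0.2133]
tcp_rot: [-1.57, -0.002, 2.749]
contact_force: [-0.3, 0.5, 0.5]
grip_width: 0.001
```

```bash
python3 - <<'E'
from h import *
p,d,c=look('w11');o=get_obs();print(o['ee_pos'],o['contact_force'],abs(o['qd']).max())
meas(p,c,'blue',np.array([.553,.159]));meas(p,c,'red',np.array([.5218,-.0545]))
h=mask(p,'green').astype(np.uint8);n,l,s,ce=cv2.connectedComponentsWithStats(h);i=1+np.argmax(s[1:,4]);u,v=ce[i]
M=c['world_to_cam'];dd=np.median(d[l==i]);x=ray(c,[[u,v]],.062)[0];print('z at depth', x, 'pred depth',(M@np.r_[x,1])[2],dd)
E
```

```text
[0.40776355 0.08622198 0.21343553] [-0.23709615 -0.32220702 -0.24431199] 0.004212575692520508
blue 2366 ang -0.06 len 0.0683 wid 0.0276 tip [0.5977 0.1515] axis [0.5358 0.1552]Traceback (most recent call last):
  File "<stdin>", line 3, in <module>
  File "h.py", line 33, in meas
    v,u=np.nonzero(mask(p,n)); b=ray(c,np.c_[u,v],z)[:,:2]
                                 ~~~^^^^^^^^^^^^^^^^
  File "h.py", line 5, in ray
    n=cv2.undistortPoints(np.array(uv,float).reshape(-1,1,2),K,c['dist_coeffs']).reshape(-1,2)
      ~~~~~~~~~~~~~~~~~~~^^^^^^^^^^^^^^^^^^^^^^^^^^^^^^^^^^^^^^^^^^^^^^^^^^^^^^^
cv2.error: OpenCV(4.12.0) /io/opencv/modules/calib3d/src/undistort.dispatch.cpp:347: error: (-215:Assertion failed) CV_IS_MAT(_src) && CV_IS_MAT(_dst) && (_src->rows == 1 || _src->cols == 1) && (_dst->rows == 1 || _dst->cols == 1) && _src->cols + _src->rows - 1 == _dst->rows + _dst->cols - 1 && (CV_MAT_TYPE(_src->type) == CV_32FC2 || CV_MAT_TYPE(_src->type) == CV_64FC2) && (CV_MAT_TYPE(_dst->type) == CV_32FC2 || CV_MAT_TYPE(_dst->type) == CV_64FC2) in function 'cvUndistortPointsInternal'
```

View pics/w11.png

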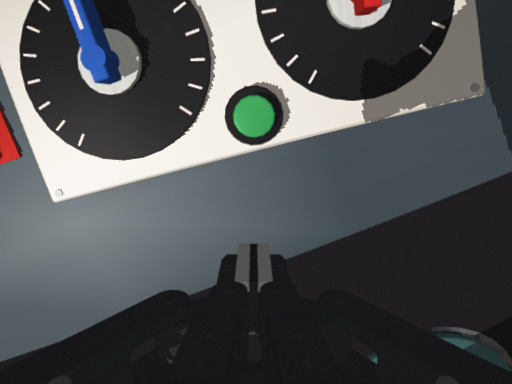

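The button (254,115) looks up again; the tips are out of view here, so I'll use the top and scene cameras.

```bash
python3 - <<'E'
from h import *
for n,s in (('top',(slice(165,270),slice(110,360))),('scene',(slice(145,255),slice(170,420)))):
    p,d=read_camera(n);cv2.imwrite(f'pics/{n}12.png',cv2.resize(p[s],None,fx=3.2,fy=3.2,interpolation=cv2.INTER_CUBIC))
    if n=='top':
        c=get_calibration(n)
        for k,a in (('blue',(.5564,.1565)),('red',(.5248,-.058))): meas(p,c,k,np.array(a))
E
```

```text
blue 83 ang -0.072 len 0.0761 wid 0.0163 tip [0.6149 0.152 ] axis [0.553  0.1564]
yellow none
red 96 ang -0.256 len 0.078 wid 0.0176 tip [ 0.5826 -0.0717] axis [ 0.5226 -0.056 ]
yellow 16 [ 0.599  -0.0765] ang -0.245 r 0.0765
```

View pics/top12.png

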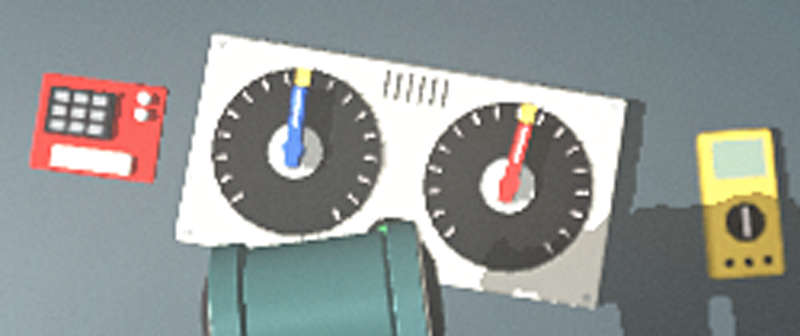

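View pics/scene12.png

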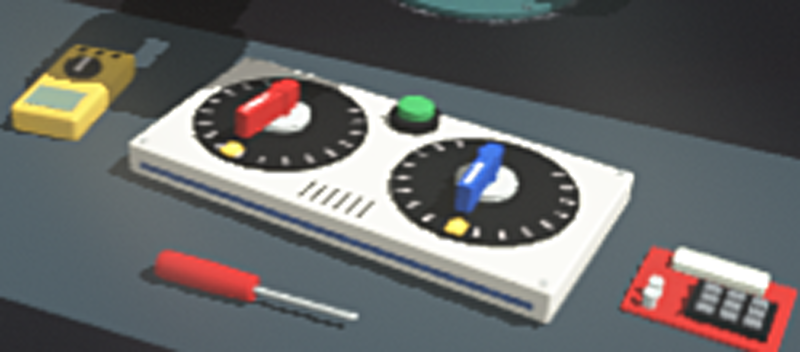

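Both pointers still stand at their marks (blue tip near (300,85), red tip near (525,120) in the top view). The scene view shows the button up and the loose items where they were.

```bash
python3 -c "
from station import *
print(close_job())"
```

```text
the job is handed in; nothing more can be done
None
```

I turned the blue dial to its mark, then the red dial to its own, each with the bar loosely straddled between the fingers. Then I pressed the green button to its stop with the gripper shut, let go and lifted clear. The job was handed in after about 15 s on the robot's clock.

- **Blue dial:** the bar read -0.07 rad in the final top view. That view did not pick out the blue mark, so the mark figure of about -0.055 rad comes from the earlier views.
- **Red dial:** the bar read -0.256 rad and its mark -0.245 rad in the final top view. Both dials are well inside the 0.16 rad tolerance.
- **Button:** the force rose to 15.6 N, well past the 4 N needed, so it was fully down. It looks up again in the last scene picture; I judged that by eye only.
- **Loose items and arm:** the board, meter and screwdriver look unmoved. The wrist force was about zero after retreat.
- **Check that failed:** the last wrist-camera measurement was unusable, because both pointer tips were cut off and the script stopped with an error. I used the top and scene cameras instead. The cameras disagreed by 2–3 mm on the dial axes, which is within tolerance.

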